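# Clamp a bare circuit board in a bench holder and hold its lock pin home

### The job

Take the bare circuit board off its stand, touching it by its edges only (never its faces or the parts on them), and lay it flat on the ledges between the two jaws of the rail holder, and let go of it. Then pull up the lock plunger's knob, slide the jaw one hole towards the board so that both jaws' lips cover the board's ends, and let the pin into that hole. Finish while holding the knob pressed all the way down, so that a colleague can tighten the set screw; do not let go, and leave the other things on the desk alone.

Things in the scene. Friction and masses are not known exactly. Their poses are not given: they have to be found in the camera images.
- board: dark green circuit board, 56 (x) x 100 (y) x 4 mm thick, about 110 g, loose. Origin: centre of its underside; z up, out of the component side. It may go into the holder either way round. Hold it by its long edges (its +x and -x sides, 56 mm apart; the outer 8 mm is bare margin). At the start it lies on the stand, underside 30 mm above the desk, long edges free.
- board_face: the board's central area, 40 x 76 mm, with the components on top (up to 9 mm above the board): not to be touched by the robot. It is part of the board; same origin and axes as the board.
- stand: grey plastic stand, fixed to the desk, 40 (x) x 114 (y) mm, ledges 30 mm high under the board's two ends, with 4 mm end stops above them. Origin: centre of its underside on the desk; the board's length lies along its y.
- holder: board holder, fixed to the desk: aluminium rail 44 mm wide (x) and 24 mm high along its y, from y = -165 to +75 mm, with 10 mm square holes every 24 mm down its middle (some hidden under the jaws). Two dark steel jaws stand on it: the fixed one at the +y end, the sliding one on the -y side. Origin: on the desk, under the centre of the board's final place.
- lay_place (a point): where the centre of the board's underside goes when it is laid in: at ledge height, 40 mm above the desk, holder x = 0, y = -12 mm. Board length along the holder's y; 8 mm to spare either way along y before it would land on a lip. The board overhangs ledges and rail by 6 to 8 mm on each long side, leaving room for fingers there.
- fixed_wall (a point): fixed jaw: middle of its back wall at ledge height (holder y = +51 mm, 40 mm above the desk). Each jaw has a ledge 40 mm wide (x), 27 mm long (y), a back wall at the ledge's outer end, and over the ledge a lip reaching 5 mm in from that wall, underside 48 mm, top 52 mm above the desk.
- jaw_wall (a point): sliding jaw: middle of its back wall at ledge height (holder y = -75 mm with joint jaw at 0, -51 mm at the next hole). Same ledge and lip as the fixed jaw. As it closes it pushes the board along the ledges until both ends are under the lips with 2 mm play in all, the board's centre then at about holder y = 0.
- jaw (a joint): slide of the sliding jaw along the holder's +y (m): 0 at the start with the pin in its hole, 0.024 at the next hole towards the board (the wanted one). Sliding friction about 2 N; it cannot move unless the pin is pulled up.
- pin (a joint): travel of the lock pin and its knob straight up from the sliding jaw (m): 0 = fully home; its spring lets it rest at about 0.004 (half engaged) when nobody touches it; from 0.010 it is clear of the hole; 0.016 is the upper stop. Spring 800 N/m: pressing it fully home takes about 3.5 N, lifting it to 0.013 about 7 N. Round nosed, so it finds the hole from some 2 mm off.
- pull_knob: black knob of the lock plunger, upright cylinder 24 mm diameter, 30 mm high, on the sliding jaw at x = 0, y = -112 mm of the holder when joint jaw is 0. Origin: centre of its underside, 40 mm above the desk when the pin is home; the jaw's deck below it is 34 mm above the desk. 17 mm clear to the jaw's back wall on the +y side (top of that 52 mm above the desk), open on the x sides.
- knob_top (a point): centre of the knob's top face, 70 mm above the desk when the pin is home, about 74 mm when it rests.
- microphone: bystander: black hand microphone, 85 x 52 x 24 mm, lying on the desk. Origin: centre of its underside.
- headphones: bystander: black headphones, about 140 x 170 x 68 mm, lying on the desk. Origin: between the cups, on the desk.
- screwdriver: bystander: screwdriver lying on the desk. Origin: its middle, on the desk.
- mug: bystander: white mug, 80 mm diameter, 90 mm high. Origin: centre of its underside.
Mind the look-alikes: they are no part of the job. What is meant by the board is not orange, and is the larger of those in its own colour.

How it is judged (in metres and radians):
On the way, in this order (a step that is already met when the one before it is completed fails the run):
1. the board is lifted clear of its stand (height (world z) of board above 0.045 m and contact force between board and stand below 0.05 N and contact force between board and the fingers above 0.3 N), for 0.2 s.
2. the board lies flat on both ledges between the jaws, let go, the jaw still in its first hole (z of board in the frame of holder between 0.038 and 0.042 m and y of board in the frame of holder between -0.026 and 0.003 m and x of board in the frame of holder between -0.012 and 0.012 m and angle between board's own z axis and vertical below 0.05 rad and contact force between board and the fingers below 0.1 N and value of joint jaw below 0.003 m), for 0.2 s.
3. the pin is pulled clear of its hole (value of joint pin above 0.0095 m), for 0.05 s.
At the end, for the whole second after the job is handed in: Jaw at the next hole (0.024, within 2 mm); pin pressed home (under 2 mm) by the fingers, over 1 N on the knob; board flat and still on the ledges under both lips (centre within 4 mm along, 13 mm across, 0.06 rad), untouched by the fingers (value of joint jaw between 0.022 and 0.026 m and value of joint pin below 0.002 m and contact force between the fingers and pull_knob above 1 N and z of board in the frame of holder between 0.038 and 0.042 m and y of board in the frame of holder between -0.004 and 0.004 m and x of board in the frame of holder between -0.013 and 0.013 m and angle between the y axis of board and the y axis of holder, either way round below 0.06 rad and angle between board's own z axis and vertical below 0.05 rad and linear speed of board below 0.02 m/s and contact force between board and the fingers below 0.1 N); the arm keeps its last pose, push and grip.
It fails at once if the robot touches the board's faces or components (contact force between board_face and the fingers above 0.3 N or contact force between board_face and the arm above 0.3 N).
It fails at once if the board is dropped or tipped over (height (world z) of board below 0.02 m or angle between board's own z axis and vertical above 0.6 rad).
It fails at once if a bystander is disturbed (distance of any of microphone, headphones, screwdriver, mug from where it was at the start of the episode above 0.02 m).
It also fails if it takes over 45 s, if anything falls off the work surface, if the arm or the gripper's body presses on something with over 40 N, if the wrist force passes 120 N, or if a joint passes its speed limit or range.

### The arm

A 6-joint arm with a two-finger parallel gripper is mounted at the origin on the work surface. World frame = base frame: x ahead of the robot, y to its left, z up, the work surface at z = 0. Lengths are in mm, angles in rad, forces in N, time in s.
With the tool pointing down it reaches from about 275 to 1000 mm from the base axis. Payload 8.4 kg.
Tool frame: the origin (TCP) lies at the very end of the fingers, on their centre line; the grasp point (between the pads) lies 19 mm behind it; y points along the fingers, x is the direction in which the jaws open and shut, and the axes are right-handed (so a half turn about y gives the same grasp; the last joint's range is limited). The gripper opens to 85 mm and grips with 20 to 120 N. Pads are 22 mm wide; open, the fingers measure 114 mm over their backs; the gripper's body (76 mm by 85 mm) begins 54 mm behind the grasp point. The pads swing forward as they close: fully open they stand 13 mm farther back than shut.
Start: joints at [-1.133, 0.353, 1.633, -0, 1.155, -0.002], TCP at [266.098, -565.526, 231.281] pointing down, gripper open.
Joint ranges: [-2.63, 2.63], [-0.92, 2.1], [0.06, 2.66], [-1.3, 4.44], [0, 2.69], [-3.02, 3.02]. Speed limits (rad/s): [2.22, 2.22, 2.79, 3.14, 3.14, 3.14].

### API

Orientations are given as [roll, pitch, yaw] about the fixed x, y, z axes, in that order (R = Rz(yaw) Ry(pitch) Rx(roll)).
In Python, from rig import r gives the robot as it stands.
- The arm moves only by the tool servo_tool, never from a script. Its argument "motion" is a list of rows, each a list of 7 numbers: the opening, from -1 (shut) to 1 (fully open), then the shift along the tool's x, y, z in m, then the turn, a rotation vector about the tool's x, y, z in units of 10 degrees (1.0 is 10 degrees). A call has 1 to 12 rows; each row is the pose to reach, as a shift and turn from the pose commanded when the call began, along the tool's axes at that moment; what a row does not reach only later rows make up. A row lasts 1/8 s, in which the tool goes at most 62.5 mm and 10.7 degrees, less where a joint would pass 70% of its speed; a pose out of reach is approached as far as the arm can. A call with a gripper value outside its range is refused whole. The fingers move at their own pace and stop on an object; "grip_force" is the grip in N (left out, the last holds). Time passes only in rows, so rows that repeat a pose let the fingers close. It gives the time, the measured TCP pose, the force and the opening at its end, in the units of the state.
- r.sense(): the state, without advancing time (a new reading comes with each control period).
- r.grab_frame(name): name is "scene" or "top"; returns the picture (480x640x3 uint8, red, green, blue); there is no depth.
- r.calibration(name): a dict with "fx", "fy", "cx", "cy" (pixels), "R" (3x3) and "t" (3): a world point X has camera coordinates R X + t. Camera axes: x right, y down, z forward; pixel columns grow to the right and rows downward; lengths in mm; the calibration is good to about 2 mm. A picture is of the moment at which its call begins. calibration takes no time and is no camera call.
- r.sign_off(): hands the job in, once; it reports no verdict.
The state is a dict: "clock": time; "qpos": joint angles; "qvel": joint speeds; "joint_efforts": joint torques, N m; "eef_pos": TCP position; "tcp_rot": TCP orientation; "contact_force": force on the tool from outside, world axes, zero at the start; "wrist_torque": the same for the moment, N m; "opening": opening from 0.0 (shut) to 1.0 (fully open).
Only numpy, scipy, OpenCV 4.12 (cv2) and the standard library are available. Lean on these libraries where they do the work, as an engineer would, in place of code of your own. Each camera call takes 0.05 s, during which the arm holds its last target. There are 200 camera calls.

## Working session

There is one attempt and no reset: what is moved stays moved. The work goes in short steps, Python scripts to look and compute and a tool call to move; the robot and the scene stay as the last step left them, time stands still between calls to the robot, and variables do not carry over. Pictures are saved under pics/ and viewed, on a budget of 10 in all, crops included, one or two more only if the job needs it, and the job is handed in when it is done.

Besides the shell and the picture viewer there is one more tool, called after "Emit:" as name(argument=value, ...) on one line, values as JSON. servo_tool: Moves the arm, as the interface text tells. Its arguments: {"type":"object","properties":{"motion":{"type":"array","items":{"type":"array","items":{"type":"number"}}},"grip_force":{"type":"number"}},"required":["motion"]}

```bash
mkdir -p pics
python3 - <<'E'
from rig import r
import cv2
print(r.sense())
for n in("scene","top"):
    cv2.imwrite(f"pics/{n}0.png",r.grab_frame(n)[:,:,::-1]); print(n,r.calibration(n))
E
```

```text
{'clock': 0.0, 'qpos': array([-1.13337985e+00,  3.53655402e-01,  1.63412726e+00, -5.86725323e-06,
        1.15520388e+00, -2.42322586e-03]), 'qvel': array([-0.00061214,  0.00089893, -0.00075773,  0.00157283, -0.00170719,
        0.00041777]), 'joint_efforts': array([ 1.68668164e-03, -6.05226517e+01, -3.42069876e+01,  1.79684293e-04,
        9.53505398e-03,  1.19210677e-05]), 'eef_pos': array([ 265.90598239, -565.09015174,  230.56009392]), 'tcp_rot': array([-1.57079831e+00,  1.39389518e-03, -1.13095426e+00]), 'contact_force': array([-0.72654169, -0.53274226, -0.1105466 ]), 'wrist_torque': array([ 0.02330943,  0.02443546, -0.01690834]), 'opening': 1.0010105220521088}
scene {'fx': 531.0654130743562, 'fy': 531.0654130743562, 'cx': 319.5393441472311, 'cy': 236.09148141754346, 'R': array([[ 0.50787395,  0.86143084,  0.00097831],
       [ 0.65012127, -0.38254655, -0.65650626],
       [-0.56516049,  0.33405845, -0.75431994]]), 't': array([-389.2469912 , -292.03085566, 1467.89768994])}
top {'fx': 439.1501763879824, 'fy': 439.1501763879824, 'cx': 325.07416402343915, 'cy': 238.22235030109948, 'R': array([[-0.02747711, -0.9993081 ,  0.02506662],
       [-0.99831676,  0.02615134, -0.05176642],
       [ 0.05107507, -0.02644681, -0.99834458]]), 't': array([  99.66295798,  591.6167507 , 1032.45981649])}
```

View pics/top0.png

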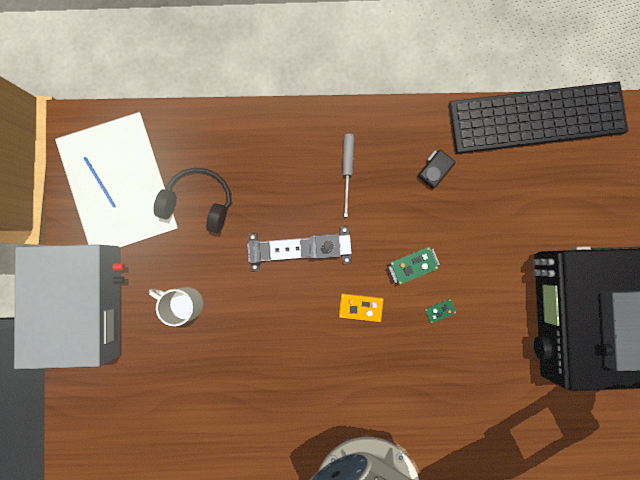

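View pics/scene0.png

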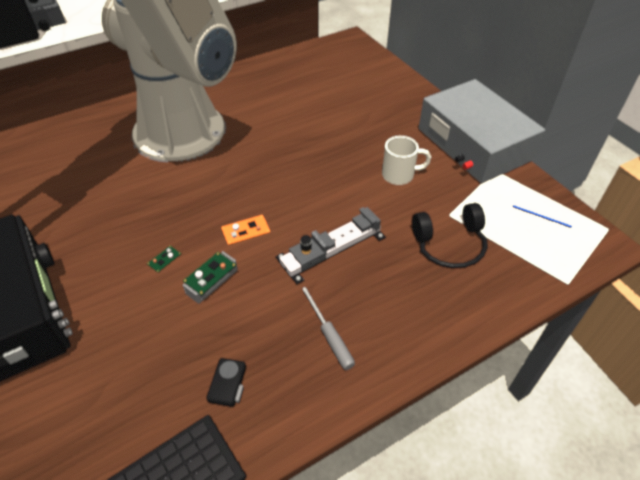

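The candidates in the top view are the large green board on the grey stand at (414,266), the small green board at (440,311) and the orange board at (361,308). I choose the one at (414,266), because it is the larger green one. The holder runs from (250,250) to (350,245), with its knob near (327,246). Next is one close crop to check this and locate corners.

Run:
```python
import cv2
im=cv2.imread("pics/top0.png")[215:295,240:450]
im=cv2.resize(im,None,fx=3.8,fy=3.8,interpolation=cv2.INTER_CUBIC)
for i in range(0,210,10):
    cv2.line(im,(int(i*3.8),0),(int(i*3.8),6 if i%50 else 14),(255,255,255),1)
for i in range(0,80,10): cv2.line(im,(0,int(i*3.8)),(6,int(i*3.8)),(255,255,255),1)
s=cv2.imread("pics/scene0.png")[195:305,170:395]
s=cv2.resize(s,None,fx=2.6,fy=2.6,interpolation=cv2.INTER_CUBIC)
import numpy as np
W=798; o=np.zeros((im.shape[0]+s.shape[0],W,3),np.uint8); o[:im.shape[0],:im.shape[1]]=im; o[im.shape[0]:,:s.shape[1]]=s
cv2.imwrite("pics/crop1.png",o);print(o.shape)
```

```text
(590, 798, 3)
```

View pics/crop1.png

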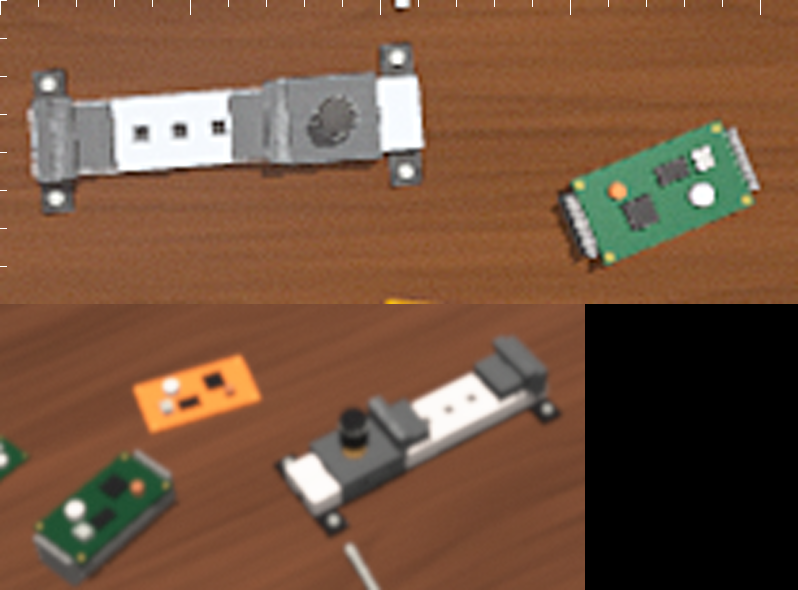

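The crop confirms the choice: the large green board has grey end stops, and its long axis is tilted about 22° in the image. The holder has its knob on the right, with three rail holes visible at about (298,248), (287,249) and (277,250). I'll measure these in both cameras.

```bash
cat > h.py <<'E'
import numpy as np,cv2
from rig import r
def ray(n,uv,z):
    c=r.calibration(n);R=c["R"];t=c["t"]
    d=R.T@np.array([(uv[0]-c["cx"])/c["fx"],(uv[1]-c["cy"])/c["fy"],1]);o=-R.T@t
    return (o+d*(z-o[2])/d[2])
def proj(n,X):
    c=r.calibration(n);p=c["R"]@np.asarray(X,float)+c["t"]
    return np.array([c["fx"]*p[0]/p[2]+c["cx"],c["fy"]*p[1]/p[2]+c["cy"]])
def holes(n,im,box):
    x0,y0,x1,y1=box;g=cv2.cvtColor(im[y0:y1,x0:x1],cv2.COLOR_BGR2GRAY).astype(float)
    w=np.clip(200-g,0,None);m=cv2.connectedComponentsWithStats((g<190).astype('uint8'))
    out=[]
    for i in range(1,m[0]):
        if 3<=m[2][i,4]<=40:
            k=m[1]==i;ys,xs=np.nonzero(k);ww=w[k];out.append((x0+(xs*ww).sum()/ww.sum(),y0+(ys*ww).sum()/ww.sum(),m[2][i,4]))
    return out
def board(n,im,box,z):
    x0,y0,x1,y1=box;h=cv2.cvtColor(im[y0:y1,x0:x1],cv2.COLOR_BGR2HSV)
    m=cv2.inRange(h,(60,80,30),(95,255,255));m=cv2.morphologyEx(m,cv2.MORPH_CLOSE,np.ones((5,5)))
    cs,_=cv2.findContours(m,cv2.RETR_EXTERNAL,cv2.CHAIN_APPROX_NONE);c=max(cs,key=cv2.contourArea)[:,0]
    P=np.array([ray(n,(u+x0,v+y0),z)[:2] for u,v in c],np.float32)
    return cv2.minAreaRect(P)
E
python3 - <<'E'
from h import *
t=cv2.imread("pics/top0.png");s=cv2.imread("pics/scene0.png")
for n,im,b in(("top",t,(271,240,302,259)),("scene",s,(334,224,362,243))):
    for q in holes(n,im,b): print(n,"hole",np.round(q,1),ray(n,q,24).round(1))
for n,im,b in(("top",t,(380,240,445,292)),("scene",s,(175,245,245,305))): print(n,board(n,im,b,34))
# knob top (z=74): edges by eye; print predicted pixel later
for q in((302,248),(277,250)):pass
for n,uv,z in(("top",(240+332/3.8,215+120/3.8),60),("scene",(170+353/2.6,195+(414-304)/2.6),74),("top",(350.9,235),24),("top",(351.2,255),24)):print(n,ray(n,uv,z).round(1))
E
```

```text
top hole [272.7 240.    6. ] [592.6 207.4  24. ]
top hole [299.6 251.3  33. ] [564.3 144.7  24. ]
top hole [286.9 248.7  14. ] [571.3 174.5  24. ]
top hole [297.1 248.   13. ] [572.3 150.6  24. ]
top hole [276.7 249.4  16. ] [570.3 198.4  24. ]
scene hole [358.9 226.2  36. ] [568.5 220.1  24. ]
scene hole [350.8 230.7   3. ] [570.7 196.8  24. ]
scene hole [334.  240.8   4. ] [576.9 148.8  24. ]
top ((524.5460815429688, -122.03335571289062), (54.71608352661133, 100.37649536132812), 20.595163345336914)
scene ((527.610595703125, -123.64947509765625), (53.947410583496094, 97.1280746459961), 20.01875114440918)
top [572.6  80.3  60. ]
scene [574.6  79.5  74. ]
top [599.6  22.7  24. ]
top [552.3  23.5  24. ]
```

Emit:
servo_tool(motion=[[1,-0.029,0,0.0424,0,-0.851,0],[1,-0.058,0,0.0847,0,-1.702,0],[1,-0.087,0,0.127,0,-2.553,0],[1,-0.116,0,0.169,0,-3.404,0],[1,-0.145,0,0.212,0,-4.255,0],[1,-0.174,0.02,0.254,0,-5.106,0],[1,-0.203,0.045,0.297,0,-5.957,0],[1,-0.232,0.07,0.339,0,-6.808,0],[1,-0.261,0.09,0.381,0,-7.659,0],[1,-0.2896,0.11,0.4236,0,-8.51,0],[1,-0.2896,0.11,0.4236,0,-8.51,0],[1,-0.2896,0.11,0.4236,0,-8.51,0]])

```text
clock: 1.6
eef_pos: [525.7, -123.2, 121.1]
tcp_rot: [-1.571, 0.001, 0.354]
contact_force: [0.2, -0.7, 0.3]
opening: 1.006
```

Emit:
servo_tool(motion=[[1,0,0.04,0,0,0,0],[1,0,0.075,0,0,0,0],[1,0,0.095,0,0,0,0],[1,0,0.107,0,0,0,0],[1,0,0.107,0,0,0,0]])

```text
clock: 2.22
eef_pos: [525.6, -123.8, 14.2]
tcp_rot: [-1.57, 0.001, 0.353]
contact_force: [0.2, -0.1, 0.1]
opening: 1.002
```

Run:
```python
from h import *
im=r.grab_frame("scene")[:,:,::-1]
cv2.imwrite("pics/c2.png",cv2.resize(im[180:320,140:300],None,fx=4,fy=4,interpolation=cv2.INTER_CUBIC))
```

```text
(no output)
```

View pics/c2.png

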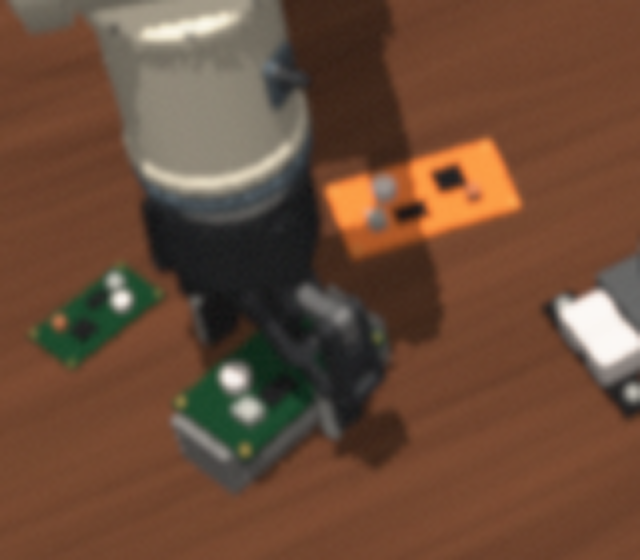

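The crop shows the fingers straddling the board's long edges, with the near fingertip at about (330,430) in the crop, off the face. I'll close.

Emit:
servo_tool(motion=[[1,0,0.003,0,0,0,0],[-1,0,0.003,0,0,0,0],[-1,0,0.003,0,0,0,0],[-1,0,0.003,0,0,0,0],[-1,0,0.003,0,0,0,0],[-1,0,0.003,0,0,0,0],[-1,0,0.003,0,0,0,0],[-1,0,0.003,0,0,0,0]], grip_force=30)

```text
clock: 3.28
eef_pos: [526.3, -123.1, 11.9]
tcp_rot: [-1.571, -0.0, 0.355]
contact_force: [-1.6, 0.8, 4.8]
opening: 0.641
```

Emit:
servo_tool(motion=[[-1,0,-0.005,0,0,0,0],[-1,0,-0.02,0,0,0,0],[-1,0,-0.045,0,0,0,0],[-1,0,-0.065,0,0,0,0],[-1,0,-0.07,0,0,0,0],[-1,0,-0.07,0,0,0,0],[-1,0,-0.07,0,0,0,0],[-1,0,-0.07,0,0,0,0]])

```text
clock: 4.28
eef_pos: [525.6, -123.0, 80.6]
tcp_rot: [-1.57, 0.001, 0.354]
contact_force: [-0.2, 0.4, -0.3]
opening: 0.644
```

Run:
```python
from h import *
im=r.grab_frame("scene")[:,:,::-1]
a=im[150:300,140:300];im=r.grab_frame("top")[:,:,::-1];b=im[215:315,360:460]
cv2.imwrite("pics/c3.png",np.hstack([cv2.resize(a,(427,400),interpolation=2),cv2.resize(b,(373,400),interpolation=2)]))
```

```text
(no output)
```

View pics/c3.png

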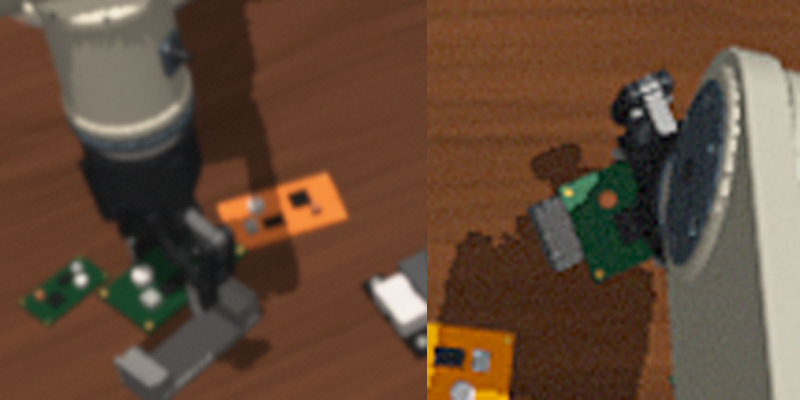

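The board hangs level in the grip, clear of the stand. I'll move it above the lay place.

Emit:
servo_tool(motion=[[-1,0.007,0,0.013,0,0.1,0],[-1,0.022,0,0.04,0,0.27,0],[-1,0.044,0,0.08,0,0.54,0],[-1,0.066,0,0.12,0,0.82,0],[-1,0.088,0,0.16,0,1.09,0],[-1,0.11,0,0.2,0,1.36,0],[-1,0.13,0,0.235,0,1.6,0],[-1,0.142,0,0.257,0,1.75,0],[-1,0.1471,0,0.2663,0,1.816,0],[-1,0.1471,0,0.2663,0,1.816,0],[-1,0.1471,0,0.2663,0,1.816,0]])

```text
clock: 5.75
eef_pos: [571.4, 176.6, 81.1]
tcp_rot: [-1.571, 0.001, 0.037]
contact_force: [-0.6, 0.2, -1.0]
opening: 0.643
```

Run:
```python
from h import *
im=r.grab_frame("scene")[:,:,::-1]
a=im[150:300,260:420];im=r.grab_frame("top")[:,:,::-1];b=im[200:300,240:360]
cv2.imwrite("pics/c4.png",np.hstack([cv2.resize(a,(373,350),interpolation=2),cv2.resize(b,(420,350),interpolation=2)]))
```

```text
(no output)
```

View pics/c4.png

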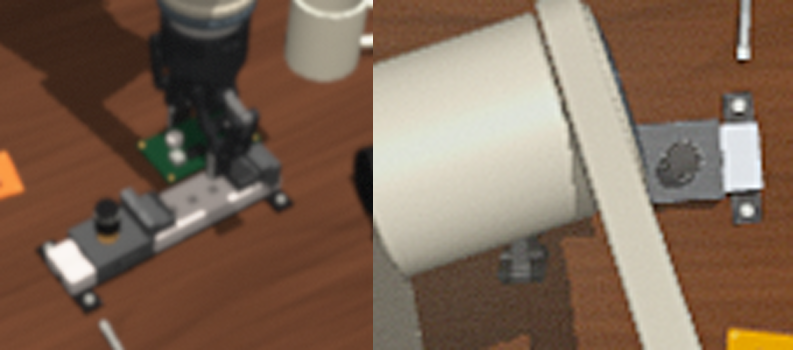

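Run:
```python
from h import *
for uv in((260+140/2.333,150+145/2.333),(260+172/2.333,150+178/2.333),(260+258/2.333,150+137/2.333)):
    p=ray("scene",uv,103);y=.037
    R=np.array([[np.cos(y),np.sin(y)],[-np.sin(y),np.cos(y)]])
    print(p.round(1),"tool",(R@(p[:2]-[571.4,176.6])).round(1),"holder",(R@(p[:2]-[570.8,189.7])).round(1))
# initial corner dots on stand (top0 crop)
for u,v in((579,185),(718,127),(747,200),(609,257)):
    p=ray("top",(240+u/3.8,215+v/3.8),34);y=.354
    R=np.array([[np.cos(y),np.sin(y)],[-np.sin(y),np.cos(y)]]);print((R@(p[:2]-[526,-122.8])).round(1))
```

```text
[550.8 128.1 103. ] tool [-22.3 -47.7] holder [-22.2 -60.8]
[599.8 132.1 103. ] tool [ 26.8 -45.6] holder [ 26.9 -58.7]
[596.7 225.9 103. ] tool [27.1 48.3] holder [27.2 35.2]
[20.9 47. ]
[ 21.9 -46.7]
[-26.4 -46.1]
[-26.9  46.5]
```

The board's corner dots at about (320,212), (334,226) and (371,209) in the scene image put its centre at holder (+2, −12.5) mm. That is on target, so I'll lower it.

Emit:
servo_tool(motion=[[-1,0,0.015,0,0,0,0],[-1,0,0.035,0,0,0,0],[-1,0,0.048,0,0,0,0],[-1,0,0.054,0,0,0,0],[-1,0,0.057,0,0,0,0],[-1,0,0.058,0,0,0,0],[-1,0,0.058,0,0,0,0]])

```text
clock: 6.72
eef_pos: [572.0, 177.8, 23.7]
tcp_rot: [-1.571, -0.001, 0.037]
contact_force: [-0.1, 0.5, -0.7]
opening: 0.647
```

Emit:
servo_tool(motion=[[-1,0,0.0008,0,0,0,0],[-1,0,0.0016,0,0,0,0],[-1,0,0.002,0,0,0,0],[-1,0,0.002,0,0,0,0]])

```text
clock: 7.22
eef_pos: [571.9, 177.7, 21.9]
tcp_rot: [-1.571, -0.0, 0.037]
contact_force: [-2.8, -0.7, 5.4]
opening: 0.645
```

Emit:
servo_tool(motion=[[0.4,0,0,0,0,0,0],[0.6,0,0,0,0,0,0],[1,0,0,0,0,0,0],[1,0,0,0,0,0,0],[1,0,0,0,0,0,0],[1,0,0,0,0,0,0]])

```text
clock: 7.98
eef_pos: [571.7, 177.7, 21.3]
tcp_rot: [-1.571, -0.0, 0.037]
contact_force: [-0.2, 0.3, 0.1]
opening: 0.999
```

Released. I'll rise straight up, then look.

Emit:
servo_tool(motion=[[1,0,-0.01,0,0,0,0],[1,0,-0.035,0,0,0,0],[1,0,-0.07,0,0,0,0],[1,0,-0.11,0,0,0,0],[1,0,-0.13,-0.02,0,0,0],[1,0,-0.13,-0.06,0,0,0],[0.2,0,-0.13,-0.09,0,0,0],[0.2,0,-0.13,-0.1,0,0,0],[0.2,0,-0.13,-0.1,0,0,0],[0.2,0,-0.13,-0.1,0,0,0]])

```text
clock: 9.22
eef_pos: [575.3, 78.3, 151.2]
tcp_rot: [-1.571, 0.0, 0.038]
contact_force: [-0.5, 0.1, -0.3]
opening: 0.599
```

Run:
```python
from h import *
im=r.grab_frame("scene")[:,:,::-1]
cv2.imwrite("pics/c5.png",cv2.resize(im[150:300,260:420],None,fx=4,fy=4,interpolation=2))
print(board("scene",im.copy(),(300,195,385,265),44))
```

```text
((573.0308837890625, 176.6254425048828), (53.16481018066406, 98.21330261230469), 2.3631093502044678)
```

View pics/c5.png

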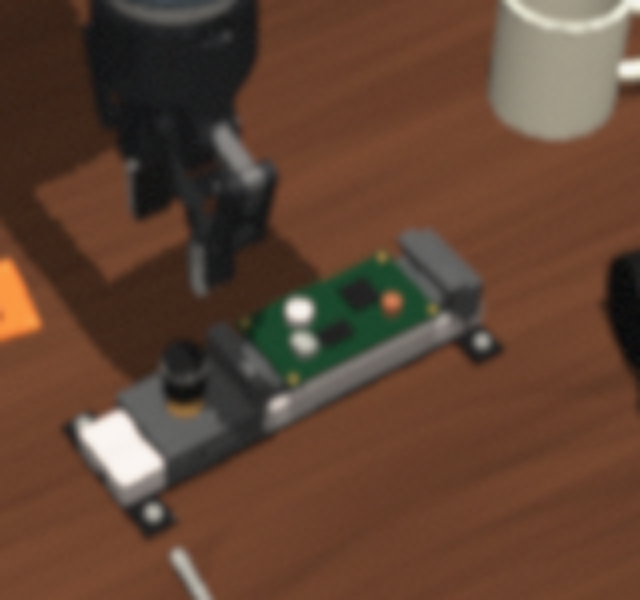

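The image shows the board lying flat on both ledges between the jaws; in the crop the knob is at (185,370). I'll lower over the knob and grip it.

Emit:
servo_tool(motion=[[0.2,0,0.03,0,0,0,0],[0.2,0,0.065,0,0,0,0],[0.2,0,0.09,0,0,0,0],[0.2,0,0.102,0,0,0,0],[0.2,0,0.105,0,0,0,0],[0.2,0,0.105,0,0,0,0]])

```text
clock: 10.02
eef_pos: [575.9, 78.0, 46.9]
tcp_rot: [-1.571, -0.001, 0.038]
contact_force: [0.1, -0.3, -1.2]
opening: 0.598
```

Emit:
servo_tool(motion=[[-1,0,0,0,0,0,0],[-1,0,0,0,0,0,0],[-1,0,0,0,0,0,0],[-1,0,0,0,0,0,0],[-1,0,0,0,0,0,0],[-1,0,0,0,0,0,0],[-1,0,0,0,0,0,0]], grip_force=60)

```text
clock: 10.9
eef_pos: [575.7, 77.8, 46.4]
tcp_rot: [-1.571, -0.001, 0.037]
contact_force: [1.9, 0.3, 2.0]
opening: 0.259
```

Emit:
servo_tool(motion=[[-1,0,-0.003,0,0,0,0],[-1,0,-0.006,0,0,0,0],[-1,0,-0.009,0,0,0,0],[-1,0,-0.011,0,0,0,0],[-1,0,-0.011,0,0,0,0],[-1,0,-0.011,0,0,0,0]])

```text
clock: 11.65
eef_pos: [575.7, 77.8, 57.1]
tcp_rot: [-1.571, -0.001, 0.037]
contact_force: [5.7, 1.9, -7.1]
opening: 0.265
```

Emit:
servo_tool(motion=[[-1,0,0,0.003,0,0,0],[-1,0,0,0.006,0,0,0],[-1,0,0,0.009,0,0,0],[-1,0,0,0.012,0,0,0],[-1,0,0,0.015,0,0,0],[-1,0,0,0.018,0,0,0],[-1,0,0,0.021,0,0,0],[-1,0,0,0.0235,0,0,0],[-1,0,0,0.024,0,0,0],[-1,0,0,0.024,0,0,0],[-1,0,0,0.024,0,0,0]])

```text
clock: 13.02
eef_pos: [574.4, 101.3, 57.0]
tcp_rot: [-1.571, 0.0, 0.037]
contact_force: [4.8, -0.9, -7.6]
opening: 0.261
```

Emit:
servo_tool(motion=[[-1,0,0.003,0,0,0,0],[-1,0,0.006,0,0,0,0],[-1,0,0.009,0,0,0,0],[-1,0,0.011,0,0,0,0],[-1,0,0.0115,0,0,0,0],[-1,0,0.0115,0,0,0,0],[-1,0,0.0115,0,0,0,0]])

```text
clock: 13.9
eef_pos: [574.5, 101.7, 45.9]
tcp_rot: [-1.571, 0.0, 0.037]
contact_force: [1.7, -2.3, 1.0]
opening: 0.261
```

Emit:
servo_tool(motion=[[-1,0,0.001,0,0,0,0],[-1,0,0.002,0,0,0,0],[-1,0,0.003,0,0,0,0],[-1,0,0.003,0,0,0,0],[-1,0,0.003,0,0,0,0]])

```text
clock: 14.52
eef_pos: [574.5, 101.7, 43.1]
tcp_rot: [-1.571, -0.0, 0.037]
contact_force: [-0.0, -1.9, 6.2]
opening: 0.259
```

Emit:
servo_tool(motion=[[-1,0,0.001,0,0,0,0],[-1,0,0.0015,0,0,0,0],[-1,0,0.0015,0,0,0,0]])

```text
clock: 14.9
eef_pos: [574.6, 101.9, 42.9]
tcp_rot: [-1.571, -0.0, 0.037]
contact_force: [-4.4, -2.7, 21.5]
opening: 0.259
```

Run:
```python
from h import *
im=r.grab_frame("scene")[:,:,::-1]
cv2.imwrite("pics/c6.png",cv2.resize(im[150:300,260:420],None,fx=4,fy=4,interpolation=2))
b=board("scene",im.copy(),(320,195,385,265),44);print(b,cv2.boxPoints(b))
s=r.sense();print(s["eef_pos"],s["contact_force"])
```

```text
((573.7362060546875, 192.6820068359375), (51.554039001464844, 88.04315948486328), 3.2794017791748047) [[545.48315 235.15692]
 [550.51965 147.25793]
 [601.98926 150.20709]
 [596.95276 238.10608]]
[574.62461193 101.86594193  42.89162403] [-5.06671398 -2.2173223  21.67458644]
```

View pics/c6.png

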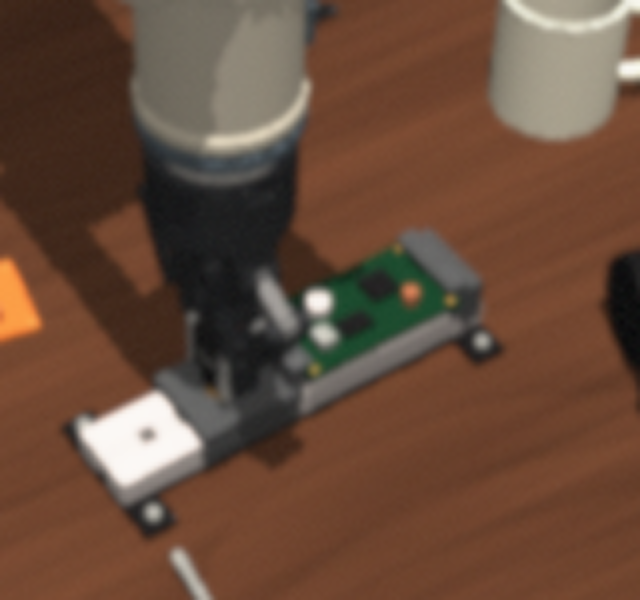

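Force rose from 6 N to 21 N over 0.2 mm, so the knob is against its bottom stop. The jaw has vacated the old hole, now visible at (148,434) in the crop, and both lips cover the board's ends. Handing in.

```bash
python3 -c "
from rig import r
print(r.sign_off())"
```

```text
the job is handed in; nothing more can be done
None
```

I lifted the large green board off its stand by its long edges and laid it on the ledges. I then pulled the knob up, slid the jaw one hole towards the board and let the pin in. The job was handed in at about 15 s with the knob still gripped and pressed down; no verdict was reported.

- **Pin pulled clear:** the pull on the raised knob was about 7 N, which puts the pin near 13 mm.
- **Jaw slide:** the tool moved about 24 mm along the rail, and the last picture shows the old hole vacated.
- **Pin home:** the knob then dropped about 14 mm to a hard stop. Force rose from 6 N to 21.5 N over 0.2 mm, so the final push is about 21 N, more than it needed.
- **Board:** the last picture shows it flat under both lips with the fingers clear of it. Measured from colour, it came out only 88 mm long and turned 3.3° (rail about 2.1°). I put this down to the lips and gripper hiding its ends, so its final centre (about +3 mm along the rail by that reading) and the play at its ends were not measured directly.
- **Bystanders:** nothing was touched as far as I could tell. The mug, the headphones' edge and the screwdriver's tip look unmoved in the last crop; I did not check the microphone again.

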